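# Set the phone jig to its preset width

## Robot

A 6-joint arm with a two-finger parallel gripper is mounted at the origin on the work surface. World frame = base frame: x ahead of the robot, y to its left, z up, the work surface at z = 0. Lengths are in mm, angles in rad, forces in N, time in s.
With the tool pointing down it reaches from about 350 to 775 mm from the base axis. Payload 7.3 kg.
Tool frame: the origin (TCP) lies on the centre line of the jaws, within the pads' length; the fingertips stand 22 mm ahead of it and the grasp point (between the pads) lies 3 mm ahead of it (robot.tip_reach is the distance from the TCP to the fingertips, in mm); z points along the fingers, y is the direction in which the jaws open and shut (so a half turn about z gives the same grasp; the last joint's range is limited). The gripper opens to 92 mm and grips with 3 to 60 N. Pads are 19 mm wide; open, the fingers measure 130 mm over their backs; the gripper's body (75 mm by 190 mm) begins 47 mm behind the grasp point.
Start: joints at [-1.382, 0.342, 1.524, -0, 1.275, -0.146], TCP at [172.527, -495.86, 248.741] pointing down, gripper open.
Joint ranges: [-2.53, 2.53], [-0.77, 2.02], [0.04, 2.7], [-1, 4.14], [0.28, 2.66], [-3.11, 3.11]. Speed limits (rad/s): [2.57, 2.57, 3.14, 3.14, 3.14, 3.14].

## Interface

Orientations are given as a 3x3 rotation matrix whose columns are the frame's x, y, z axes.
In Python, from bench import robot, eyes gives the robot as it stands. The module is installed in compiled form; this text tells all that it offers.
- The arm moves only by the shell command python3 -m crank 'ROWS' [FORCE]. ROWS is JSON, a list that holds one entry, the list of rows, each a list of 7 numbers: the shift along the tool's x, y, z each as a share of 30 mm, from -1 to 1, then the turn, a rotation vector about the tool's x, y, z each as a share of 5 degrees, from -1 to 1, then the opening, from -1 (shut) to 1 (fully open), so that 0 is half open. In form: [[[dx, dy, dz, ax, ay, az, gripper], ...]]. A call has 1 to 20 rows; each row shifts and turns the commanded pose from where the row before left it, along the tool's axes as they then stand; what a row does not reach is not made up. A row lasts 1/12 s, in which the tool goes at most 41.7 mm and 7.16 degrees, less where a joint would pass 70% of its speed; a pose out of reach is approached as far as the arm can. A call with a number of a shift or a turn outside -1 to 1 is refused whole. A call with a gripper value outside its range is refused whole. The fingers move at their own pace and stop on an object; FORCE is the grip in N (left out, the last holds). Time passes only in rows, so rows that do not move let the fingers close. It gives the time, the measured TCP pose, the force and the opening at its end, in the units of the state.
- robot.get_obs(): the state, without advancing time (a new reading comes with each control period).
- eyes.capture(name): name is "scene" or "top" or "wrist"; returns a dict with "img" (400x640x3 uint8, blue, green, red), "range_z" (400x640 float32, mm along the optical axis (not along the pixel's ray), 0 where there is no reading), "camera_matrix" (3x3 intrinsics, pixels), "k1" (the pictures are not rectified: a ray, as slopes to the right and down, at radius r is drawn at 1 + k1 r^2 times it, then the intrinsics apply), "camera_from_world" (4x4, takes a point from world to camera coordinates). Camera axes: x right, y down, z forward; pixel columns grow to the right and rows downward; lengths in mm; the calibration is good to about 2 mm. A picture is of the moment at which its call begins.
- robot.sign_off(): hands the job in, once; it reports no verdict.
Trained networks look in the newest picture that a camera, given by its name, has taken for a name from the list of things; names that differ only in an ending like _2 or _b are one class to them, and where a whole thing is asked for, a point or a joint stands for the part that bears it (a point fixed in the world has none). Each returns a list of dicts, best first, with "p" (0 to 1); they miss things now and then, are a little off and sometimes report something else, mostly with a low value. They report only what shows in the picture. A call takes as long as a camera call. They do not tell look-alikes from the thing itself.
- eyes.find_in(camera, label): "position" ([column, row] in pixels, amid what is visible of it).
- eyes.regions_of(camera, label): "mask" (400x640 bool, what is visible of it) and "position" ([column, row] in pixels, amid what is visible of it).
- eyes.pinpoint(camera, label): "position" ([column, row] in pixels: a listed point, or the origin of a listed thing).
The state is a dict: "t": time; "joint_positions": joint angles; "qvel": joint speeds; "joint_efforts": joint torques, N m; "position": TCP position; "orientation": TCP orientation; "force": force on the tool from outside, world axes, zero at the start; "ft_torque": the same for the moment, N m; "opening": opening from 0.0 (shut) to 1.0 (fully open).
Only numpy, scipy, OpenCV 4.12 (cv2) and the standard library are available. Lean on these libraries where they do the work, as an engineer would, in place of code of your own. Each camera call takes 0.05 s, during which the arm holds its last target.

## Task

Set the phone-holding jig to its preset width: pull the red sprung knob outward along its leaning shaft until its pointer pin is clear of the notch it sits in, turn it clockwise (as seen facing the knob) to the next notch, the one with the yellow mark, and let it snap fully home there. Let go of the knob and leave the phone frame in the jig and the other things on the counter where they are.

Things in the scene. Friction and masses are not known exactly. Their poses are not given: they have to be found in the camera images.
- knob_grip (a point): Centre of the red knob's grip bar: 66 mm long (x), 18 mm wide (y, the way to pinch it), 28 mm high along the shaft (z, this point at mid-height), sides flat. z runs outward along the shaft, which leans 35 degrees from vertical; x points the way the orange pin points (white line on the bar). Bar underside: 18 mm above the ring of blocks when home, with an 18 mm round shaft below it.
- pin_tip (a point): Tip of the orange pointer pin, which turns and moves with the knob: 7 mm thick, sticking out radially to 46 mm from the shaft's axis, its centre line 36.5 mm below knob_grip along the shaft. Same axes as knob_grip. Knob and shaft weigh 0.15 to 0.25 kg.
- pull (a joint): How far the knob is pulled outward along its shaft, m: 0 = fully home (pin at the bottom of a notch), 0.008 = pin riding on top of the ring of blocks, 0.014 = end stop. A spring pulls it home with about 6 N at 0 and 9.5 N at the end stop.
- turn (a joint): Turn of the knob about its shaft, rad, growing clockwise seen facing the knob: about 0 at the start, in the first notch; end stops -0.2 and 1.9. The second notch lies anywhere from 0.87 to 1.40, set anew each time and not reported; a gap in the dark blocks with a yellow mark outside it shows it. Let go between notches, the knob keeps its angle by light friction, pressed inward by its spring.
- dial_face (a point): Centre of the round blue dial face (104 mm across, tilted square to the shaft), on the knob's axis, 44 mm below knob_grip along the shaft when home, 100 mm above the counter. Its axes are the jig's: x level, away from the jig's front, z up; the shaft leans from vertical towards -x. The jig is bolted down.
- frame: Phone frame, 72 x 150 x 8 mm, lying loose on the jig's bed behind the dial, between the fixed jaw and the moving jaw (which is linked to the knob and opens by itself as the knob turns, up to 27 mm). Origin: centre of its underside, long side along y. Leave it there.
- jig: The jig: 270 x 200 mm plate bolted to the counter, origin under it, x away from its front. On its dial a ring of 12 mm high steel blocks spans 30 to 44 mm from the axis, with just two notches, each 11 mm wide, 8 mm deep, square-sided: the pin has about 0.05 rad play either way in one and can drop in only there; elsewhere the ring is level.
- frame_stack: Bystander: banded stack of phone frames, 75 x 153 x 77 mm, standing or lying on the counter (origin at the centre of its underside). Do not disturb it.
- calculator: Bystander: calculator, 110 x 150 x 19 mm, standing or lying on the counter (origin at the centre of its underside). Do not disturb it.
- screwdriver: Bystander: red screwdriver, 170 mm long, standing or lying on the counter (origin at the centre of its underside). Do not disturb it.
- cutters: Bystander: red-handled cutters, about 150 mm long, standing or lying on the counter (origin at the centre of its underside). Do not disturb it.
- bottle: Bystander: green bottle, 64 mm across, 200 mm high, standing or lying on the counter (origin at the centre of its underside). Do not disturb it.
- parts_tray: Bystander: blue parts tray, 120 x 160 x 30 mm, standing or lying on the counter (origin at the centre of its underside). Do not disturb it.
- lighter: Bystander: green lighter, 95 mm long, standing or lying on the counter (origin at the centre of its underside). Do not disturb it.
Not all that is in view belongs to the job. Of the things that look like the frame, the middle-sized one is meant.

How it is judged:
By the outcome, as a careful person would: the job done as asked, in the order asked, and still so for the second after the job is handed in, with the robot touching nothing.
It also fails if it takes over 48 s, if anything falls off the work surface, if the arm or the gripper's body presses on something with over 40 N, if the wrist force passes 120 N, or if a joint passes its speed limit or range.

## Working session

There is one attempt and no reset: what is moved stays moved. The work goes in short steps, Python scripts to look and compute and a shell command to move; the robot and the scene stay as the last step left them, time stands still between calls to the robot, and variables do not carry over. Pictures are saved under pics/ and viewed, and the job is handed in when it is done.

```bash
mkdir -p pics; python3 - <<'E'
from bench import robot, eyes
import cv2
o=robot.get_obs(); print(o)
for n in ["scene","top","wrist"]:
    c=eyes.capture(n); cv2.imwrite(f"pics/{n}0.png",c["img"])
    print(n,c["camera_matrix"].tolist(),c["k1"],c["camera_from_world"].round(3).tolist())
    for l in ["knob_grip","pin_tip","dial_face"]:
        print(l,[(r["position"],round(r["p"],2)) for r in eyes.pinpoint(n,l)][:3])
E
```

```text
{'t': 0.0, 'joint_positions': array([-1.38202384e+00,  3.42702384e-01,  1.52501915e+00,  1.21616052e-05,
        1.27536801e+00, -1.45981363e-01]), 'qvel': array([-0.00200293,  0.00048951,  0.00068656, -0.00097129, -0.00035525,
       -0.00085956]), 'joint_efforts': array([ 2.30113221e-05, -4.31236196e+01, -2.44217259e+01,  7.18203024e-02,
        5.59960864e-02, -9.18980254e-05]), 'position': array([ 172.44591246, -495.48294255,  248.05473746]), 'orientation': array([[ 9.44492406e-01,  3.28533137e-01, -2.69468850e-04],
       [ 3.28533168e-01, -9.44491286e-01,  1.47248420e-03],
       [ 2.29248874e-04, -1.47927960e-03, -9.99998880e-01]]), 'force': array([-0.22723072,  0.31997892, -0.01425363]), 'ft_torque': array([-0.06394023, -0.01983019, -0.00604972]), 'opening': 1.0029450869712107}
scene [[429.89017067629965, 0.0, 314.9410435931592], [0.0, 429.89017067629965, 199.15784701074813], [0.0, 0.0, 1.0]] 0.0014542459783691728 [[0.039, 0.999, 0.004, -30.31], [0.844, -0.031, -0.535, -404.519], [-0.534, 0.024, -0.845, 1579.512], [0.0, 0.0, 0.0, 1.0]]
knob_grip [([338.0, 192.4], 0.57)]
pin_tip [([357.0, 200.2], 0.69)]
dial_face [([339.5, 207.4], 0.96)]
top [[450.92558502025304, 0.0, 320.294764261034], [0.0, 450.92558502025304, 197.03801585884614], [0.0, 0.0, 1.0]] -0.10731440673173909 [[-0.027, -1.0, 0.0, 15.585], [-0.987, 0.027, -0.156, 566.435], [0.156, -0.005, -0.988, 1195.444], [0.0, 0.0, 0.0, 1.0]]
knob_grip [([292.7, 197.4], 0.67), ([275.2, 185.7], 0.5)]
pin_tip [([274.8, 187.5], 0.59)]
dial_face [([292.6, 188.6], 0.69)]
wrist [[335.6396667029963, 0.0, 317.62261523955135], [0.0, 335.6396667029963, 205.68783975379472], [0.0, 0.0, 1.0]] 0.01720470521287364 [[0.329, -0.944, 0.0, -525.494], [-0.9, -0.313, 0.304, -37.892], [-0.287, -0.1, -0.953, 391.64], [0.0, 0.0, 0.0, 1.0]]
knob_grip []
pin_tip []
dial_face []
```

View pics/scene0.png

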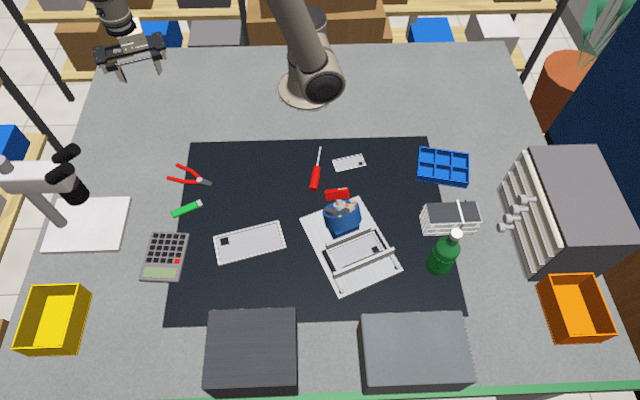

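View pics/top0.png

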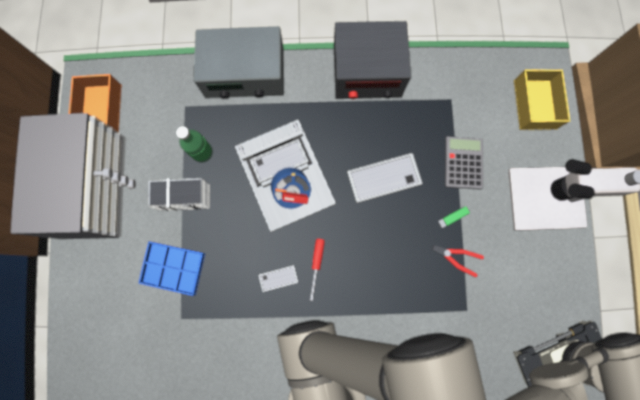

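```bash
cat > h.py <<'E'
import numpy as np, cv2
def ray(c,uv):
    K=c["camera_matrix"]; k=c["k1"]
    return cv2.undistortPoints(np.array([[uv]],float),K,np.array([k,0,0,0.]))[0,0]
def cam_world(c,pc):
    T=c["camera_from_world"]; return T[:3,:3].T@(np.asarray(pc)-T[:3,3])
def px_world(c,uv,z=None):
    x,y=ray(c,uv)
    if z is None:
        u,v=int(round(uv[0])),int(round(uv[1])); z=c["range_z"][v,u]
    return cam_world(c,[x*z,y*z,z])
def proj(c,P):
    T=c["camera_from_world"]; p=T[:3,:3]@np.asarray(P)+T[:3,3]; x,y=p[0]/p[2],p[1]/p[2]
    f=1+c["k1"]*(x*x+y*y); K=c["camera_matrix"]
    return np.array([K[0,0]*x*f+K[0,2],K[1,1]*y*f+K[1,2]])
def cloud(c):
    K=c["camera_matrix"]; H,W=c["range_z"].shape
    g=np.stack(np.meshgrid(np.arange(W),np.arange(H)),-1).reshape(-1,1,2).astype(float)
    n=cv2.undistortPoints(g,K,np.array([c["k1"],0,0,0.])).reshape(H,W,2); z=c["range_z"]
    P=np.stack([n[...,0]*z,n[...,1]*z,z],-1); T=c["camera_from_world"]
    return (P-T[:3,3])@T[:3,:3]
def tri(c1,u1,c2,u2):
    A=[];b=[]
    for c,u in((c1,u1),(c2,u2)):
        T=c["camera_from_world"]; R=T[:3,:3]; o=-R.T@T[:3,3]; x,y=ray(c,u); d=R.T@np.array([x,y,1]); d/=np.linalg.norm(d)
        M=np.eye(3)-np.outer(d,d); A.append(M); b.append(M@o)
    return np.linalg.solve(sum(A),sum(b))
E
python3 - <<'E'
from bench import robot, eyes
from h import *
np.set_printoptions(precision=1,suppress=True)
s=eyes.capture("scene"); t=eyes.capture("top")
for n,c in(("scene",s),("top",t)):
    for l in ["knob_grip","pin_tip","dial_face","jig"]:
        for r in eyes.pinpoint(n,l)[:2]: print(n,l,r["position"],round(r["p"],2),px_world(c,r["position"]))
print(tri(s,[338,192.4],t,[292.7,197.4]),tri(s,[339.5,207.4],t,[292.6,188.6]),tri(s,[357,200.2],t,[274.8,187.5]))
for n,c,(x0,x1,y0,y1) in(("scene",s,(240,440,130,280)),("top",t,(200,400,110,260))):
    cv2.imwrite(f"pics/{n}_z.png",cv2.resize(c["img"][y0:y1,x0:x1],None,fx=4,fy=4,interpolation=cv2.INTER_CUBIC))
E
```

```text
scene knob_grip [340.2, 193.2] 0.8 [557.2  76.2 149. ]
scene pin_tip [357.8, 203.2] 0.59 [506.1 140.6  11.8]
scene dial_face [342.3, 206.1] 0.79 [580.6  81.8 120.3]
scene dial_face [354.8, 252.8] 0.49 [680.7 114.2  34.4]
scene jig [348.9, 242.6] 0.57 [647.4 100.7  31.6]
scene jig [340.5, 207.6] 0.31 [583.7  76.8 117.9]
top knob_grip [295.4, 197.8] 0.54 [550.3  63.5 146.5]
top pin_tip [274.3, 188.4] 0.91 [582.  119.8 112.1]
top pin_tip [291.1, 190.2] 0.4 [575.   75.7 118.3]
top dial_face [291.0, 191.5] 0.96 [571.4  75.9 119.4]
top jig [289.3, 177.4] 0.71 [605.7  78.8 134.1]
[551.7  70.6 145. ] [580.1  73.3 113.1] [578.5 117.6 145. ]
```

View pics/scene_z.png

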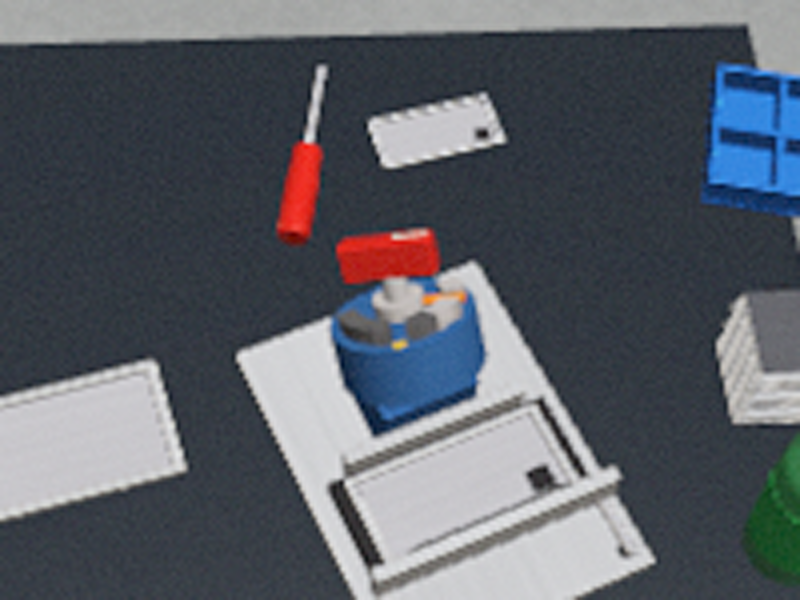

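View pics/top_z.png

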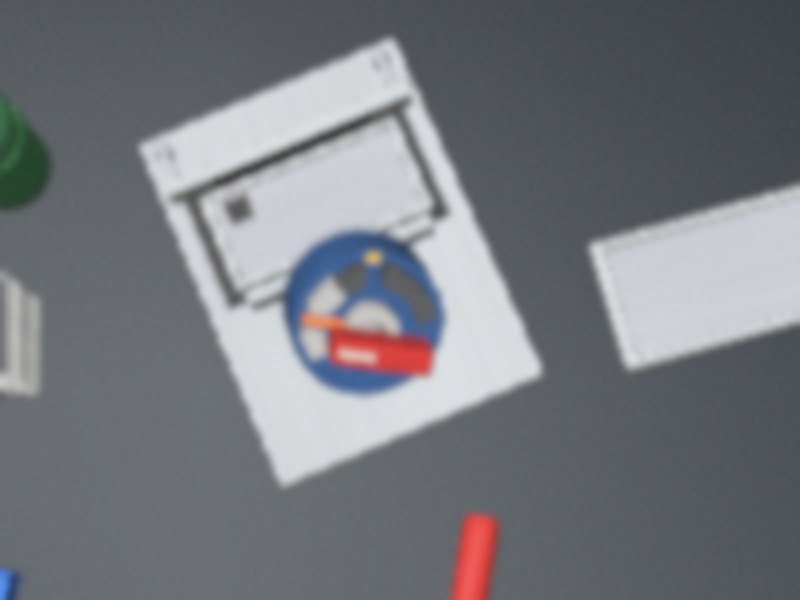

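The scene camera shows the red bar at about (340,193), with the pin and the gray blocks below it. The yellow mark is at about (340,217) in scene and (293,174) in top, with a gap between blocks there. Next I'll fit the pose.

```bash
python3 - <<'E'
from bench import robot, eyes
from h import *
np.set_printoptions(precision=1,suppress=True)
s=eyes.capture("scene"); t=eyes.capture("top")
for n,c in(("scene",s),("top",t)):
    P=cloud(c); hsv=cv2.cvtColor(c["img"],cv2.COLOR_BGR2HSV)
    X=P[...,0];Y=P[...,1];Z=P[...,2]
    near=(np.hypot(X-570,Y-75)<70)
    red=((hsv[...,0]<6)|(hsv[...,0]>174))&(hsv[...,1]>150)&(hsv[...,2]>80)&near&(Z>100)
    q=P[red]; print(n,"red",len(q),np.median(q,0),q.min(0),q.max(0), q.mean(0))
    # counter z
    m=(X>350)&(X<450)&(abs(Y)<60); print("counter z",np.median(Z[m]))
    yel=(hsv[...,0]>18)&(hsv[...,0]<35)&(hsv[...,1]>100)&near
    vu=np.argwhere(yel); print("yel",vu.tolist()[:12],P[yel].mean(0) if len(vu) else None)
    org=(hsv[...,0]>6)&(hsv[...,0]<18)&(hsv[...,1]>120)&near
    vu=np.argwhere(org); print("org",vu.mean(0),P[org][:6])
    r=eyes.regions_of(n,"knob_grip"); print([(x["position"],round(x["p"],2),x["mask"].sum()) for x in r])
    plate=(hsv[...,1]<50)&(hsv[...,2]>140)&(abs(X-620)<200)&(abs(Y-80)<150)&(Z>2)&(Z<25)
    print("plate z",np.median(Z[plate]), plate.sum())
    cnt=P[plate][:,:2].astype(np.float32)
    md=np.median(cnt,0); cnt=cnt[np.hypot(*(cnt-md).T)<170]
    r=cv2.minAreaRect(cnt); print(r)
for uv in [(140,147),(392,38),(541,374),(283,487)]:
    u=(200+uv[0]/4-.375,110+uv[1]/4-.375)
    # intersect z=12
    a=px_world(t,u,1000.);b=px_world(t,u,1200.); k=(12-a[2])/(b[2]-a[2]); print(a+k*(b-a))
E
```

```text
scene red 245 [556.7  62.9 143.1] [536.6  32.9 122.8] [567.8  98.2 159.9] [555.8  64.7 143. ]
counter z 1.5452749162061485
yel [[215, 340], [216, 338], [216, 339], [216, 340]] [613.6  71.  125.6]
org [203.9 350. ] [[568.9 112.4 115.8]
 [573.6 114.1 123.2]
 [571.3 117.4 119.3]
 [571.3  93.  115.5]
 [570.2  95.9 113.7]
 [572.3  98.3 116.8]]
[([340.4, 195.5], 0.79, np.int64(401)), ([188.1, 182.0], 0.44, np.int64(388))]
plate z 11.888827214192538 2644
((648.2432250976562, 107.7943115234375), (250.0895538330078, 204.29013061523438), 21.99990463256836)
top red 133 [553.4  57.2 143.3] [539.7  36.9 122.9] [566.8  94.9 160.1] [552.3  60.9 143.9]
counter z 12.007143496072722
yel [[174, 293]] [617.2  69.9 120.8]
org [190.3 281.1] [[579.3 112.3 117.5]
 [576.4 112.2 119. ]
 [575.9 109.4 121.2]
 [576.3 107.1 118.5]
 [576.4 104.5 117.9]
 [577.2 102.3 112.8]]
[]
plate z 10.125016966284692 3127
((637.381591796875, 99.97201538085938), (264.56585693359375, 203.09527587890625), 22.433998107910156)
[726.7 243.5  12. ]
[803.3  59.8  12. ]
[553.3 -40.6  12. ]
[478.5 142.1  12. ]
```

```bash
cat > fit.py <<'E'
from h import *
from scipy.optimize import least_squares
yaw=np.radians(22.05); s35,c35=np.sin(np.radians(35)),np.cos(np.radians(35))
jx=np.array([np.cos(yaw),np.sin(yaw),0]); n=-s35*jx+c35*np.array([0,0,1.])
e1=np.cross([0,0,1.],jx)  # jig y, perpendicular to n
e2=np.cross(n,e1)
def axes(th): # th measured clockwise seen facing = negative about n, from e1
    kx=np.cos(th)*e1-np.sin(th)*e2
    return np.c_[kx,np.cross(n,kx),n]
def redpts(c,ctr=(556,65)):
    P=cloud(c); hsv=cv2.cvtColor(c["img"],cv2.COLOR_BGR2HSV)
    near=(np.hypot(P[...,0]-ctr[0],P[...,1]-ctr[1])<60)&(P[...,2]>110)&(c["range_z"]>0)
    red=((hsv[...,0]<6)|(hsv[...,0]>174))&(hsv[...,1]>130)&(hsv[...,2]>60)&near
    return P[red]
hb=np.array([33,9,14.])
def fit(q,x0):
    def f(p):
        l=abs((q-p[:3])@axes(p[3]))-hb
        return np.linalg.norm(np.maximum(l,0),axis=1)+np.minimum(l.max(1),0)
    r=least_squares(f,x0,loss="soft_l1",f_scale=2.); return r.x,np.median(abs(f(r.x)))
E
python3 - <<'E'
from bench import robot, eyes
from fit import *
np.set_printoptions(precision=2,suppress=True)
qs=[redpts(eyes.capture(k)) for k in("scene","top")]
for q in qs+[np.vstack(qs)]:
    for a in (0,.4,-.4,.8): 
        x,e=fit(q,[556,65,138,a]); print(len(q),x,e)
D=x[:3]-44*n; print("n",n,"D",D,"kx..",axes(x[3]).tolist())
w=eyes.capture("wrist"); T=w["camera_from_world"];o=robot.get_obs()
R=o["orientation"]; cp=-T[:3,:3].T@T[:3,3]
print("cam in tool",R.T@(cp-o["position"]),(R.T@T[:3,:3].T))
E
```

```text
246 [558.91  65.41 139.81   0.23] 2.3401901257455924
246 [551.24  66.06 135.79   0.6 ] 1.0899252621955409
246 [551.24  66.06 135.79   0.6 ] 1.0899255143576516
246 [551.24  65.97 135.77   0.6 ] 1.11149167180514
154 [552.41  65.47 133.82   0.59] 0.7187787059661748
154 [552.38  65.48 133.83   0.59] 0.7368377360851621
154 [552.38  65.48 133.83   0.59] 0.736837043186779
154 [552.41  65.47 133.82   0.59] 0.7187790293977594
400 [558.42  64.89 138.53   0.25] 2.185365101151463
400 [551.82  66.03 134.87   0.6 ] 0.9922219079293662
400 [557.11  62.17 136.42   0.95] 2.1754074056957005
400 [551.83  65.97 134.85   0.6 ] 1.0128607613824565
n [-0.53 -0.22  0.82] D [575.22  75.44  98.8 ] kx.. [[0.11840523475526138, -0.8386638638899949, -0.5316231031357229], [0.9387518642423708, 0.26903184352779386, -0.21532952549409018], [0.32361263535904283, -0.47356603612710724, 0.8191520442889918]]
cam in tool [  82.81    0.47 -136.07] [[ 0.   -0.95 -0.3 ]
 [ 1.   -0.    0.  ]
 [-0.   -0.3   0.95]]
```

```bash
cat > go.py <<'E'
from fit import *
from scipy.spatial.transform import Rotation as Ro
from bench import robot
def plan(target,Rt=None):
    o=robot.get_obs(); R=o["orientation"]; d=R.T@(np.asarray(target)-o["position"])
    print("t",round(o["t"],2),"pos",o["position"].round(1),"q",o["joint_positions"].round(2),"F",o["force"].round(1),"open",round(o["opening"],3))
    print("shift tool mm",d.round(2),"units",(d/30).round(3))
    if Rt is not None:
        rv=Ro.from_matrix(R.T@Rt).as_rotvec(); print("rot deg",np.degrees(rv).round(2),"units",(np.degrees(rv)/5).round(3))
K=np.array([551.8,66,135.2]); TH=0.60
def Rg(th):
    A=axes(th); return np.c_[A[:,0],-A[:,1],-A[:,2]]
E
python3 -c "
from go import *
plan(K+120*n,Rg(TH))"
```

```text
t 1.45 pos [ 172.5 -495.9  248.7] q [-1.38  0.34  1.52 -0.    1.28 -0.15] F [-0.4 -0.4 -1.4] open 0.999
shift tool mm [ 474.08 -402.6    15.2 ] units [ 15.803 -13.42    0.507]
rot deg [-16.22  32.73 -56.59] units [ -3.245   6.545 -11.319]
```

```bash
python3 -m crank '[[[0.79,-0.671,0.025,0,0,0,1],[0.79,-0.671,0.025,0,0,0,1],[0.79,-0.671,0.025,0,0,0,1],[0.79,-0.671,0.025,0,0,0,1],[0.79,-0.671,0.025,0,0,0,1],[0.79,-0.671,0.025,0,0,0,1],[0.79,-0.671,0.025,0,0,0,1],[0.79,-0.671,0.025,0,0,0,1],[0.79,-0.671,0.025,0,0,0,1],[0.79,-0.671,0.025,0,0,0,1],[0.79,-0.671,0.025,0,0,0,1],[0.79,-0.671,0.025,0,0,0,1],[0.79,-0.671,0.025,0,0,0,1],[0.79,-0.671,0.025,0,0,0,1],[0.79,-0.671,0.025,0,0,0,1],[0.79,-0.671,0.025,0,0,0,1],[0.79,-0.671,0.025,0,0,0,1],[0.79,-0.671,0.025,0,0,0,1],[0.79,-0.671,0.025,0,0,0,1],[0.79,-0.671,0.025,0,0,0,1]]]'
python3 -c "
from go import *
plan(K+120*n,Rg(TH))"
```

```text
t: 3.12
position: [488.5, 41.7, 233.8]
orientation: [[0.944, 0.329, 0.0], [0.329, -0.944, -0.0], [0.0, 0.0, -1.0]]
force: [-0.2, -0.1, -0.3]
opening: 1.002
t 3.12 pos [488.5  41.7 233.8] q [-0.07  0.29  1.64 -0.    1.21  1.16] F [-0.2 -0.1 -0.3] open 1.002
shift tool mm [-1.    1.3   0.28] units [-0.033  0.043  0.009]
rot deg [-16.21  32.71 -56.58] units [ -3.242   6.542 -11.316]
```

```bash
python3 -m crank '[[[0,0,0,-0.232,0.467,-0.808,0.5],[0,0,0,-0.232,0.467,-0.808,0.5],[0,0,0,-0.232,0.467,-0.808,0.5],[0,0,0,-0.232,0.467,-0.808,0.5],[0,0,0,-0.232,0.467,-0.808,0.5],[0,0,0,-0.232,0.467,-0.808,0.5],[0,0,0,-0.232,0.467,-0.808,0.5],[0,0,0,-0.232,0.467,-0.808,0.5],[0,0,0,-0.232,0.467,-0.808,0.5],[0,0,0,-0.232,0.467,-0.808,0.5],[0,0,0,-0.232,0.467,-0.808,0.5],[0,0,0,-0.232,0.467,-0.808,0.5],[0,0,0,-0.232,0.467,-0.808,0.5],[0,0,0,-0.232,0.467,-0.808,0.5],[0,0,0,0,0,0,0.5],[0,0,0,0,0,0,0.5]]]'
python3 - <<'E'
from go import *
from bench import eyes
np.set_printoptions(precision=2,suppress=True)
plan(K+120*n,Rg(TH))
w=eyes.capture("wrist"); cv2.imwrite("pics/w1.png",w["img"])
q=redpts(w,K[:2]); print(len(q)); print(fit(q,[*K,TH]))
for l in["knob_grip","pin_tip","dial_face"]: print(l,[(r["position"],round(r["p"],2),px_world(w,r["position"])) for r in eyes.pinpoint("wrist",l)])
print(proj(w,K),proj(w,K-36.5*n+46*axes(TH)[:,0]),proj(w,K-44*n))
E
```

```text
t: 4.45
position: [487.7, 39.7, 233.6]
orientation: [[0.137, 0.839, 0.527], [0.936, -0.284, 0.209], [0.325, 0.464, -0.824]]
force: [-0.0, 0.2, 0.0]
opening: 0.748
t 4.45 pos [487.7  39.7 233.6] q [-0.3   0.07  2.09  0.68  0.6  -0.56] F [-0.   0.2  0. ] open 0.748
shift tool mm [0.42 0.13 0.3 ] units [0.01 0.   0.01]
rot deg [-0.26  0.48 -0.95] units [-0.05  0.1  -0.19]
1616
(array([551.82,  66.55, 135.44,   0.6 ]), np.float64(0.40204738108525895))
knob_grip [([317.6, 203.2], 0.87, array([544.87,  68.43, 148.73])), ([350.9, 141.2], 0.63, array([612.13, 109.76, 118.15]))]
pin_tip [([315.0, 137.1], 0.64, array([579.05, 121.25, 114.33]))]
dial_face [([315.6, 190.2], 0.56, array([544.91,  78.36, 151.54]))]
[317.88 204.73] [317.18 140.78] [318.07 190.03]
```

View pics/w1.png

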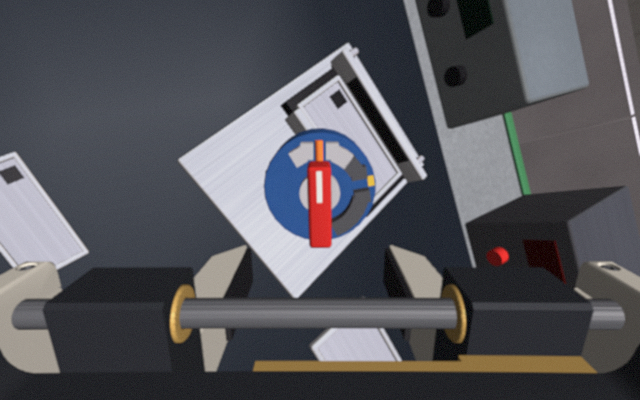

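```bash
python3 - <<'E'
from go import *
from bench import eyes
np.set_printoptions(precision=3,suppress=True)
w=eyes.capture("wrist"); K=np.array([551.8,66.5,135.4]);D=K-44*n
A=axes(TH)
hsv=cv2.cvtColor(w["img"],cv2.COLOR_BGR2HSV)
sub=np.zeros(hsv.shape[:2],bool); sub[160:200,350:390]=1
m=(hsv[...,0]>15)&(hsv[...,0]<35)&(hsv[...,1]>120)&sub
v,u=np.argwhere(m).mean(0); print(u,v,m.sum())
for h in(0,6,12):
    a=px_world(w,(u,v),100.);b=px_world(w,(u,v),300.); k=((D+h*n-a)@n)/((b-a)@n); p=a+k*(b-a)-D
    l=A.T@p; print(h,l,"turn",np.arctan2(-l[1],l[0]))
print("depth",A.T@(cloud(w)[m].mean(0)-D))
# rectified dial face view at h=12, 5px/mm, up = pin dir, right = -ky (cw)
for h in(12,):
    S=5;N=560
    ii,jj=np.mgrid[0:N,0:N]; 
    mx=np.zeros((N,N),np.float32);my=mx.copy()
    pts=D+h*n+((N/2-ii)/S)[...,None]*A[:,0]-((jj-N/2)/S)[...,None]*A[:,1]
    T=w["camera_from_world"]; pc=pts@T[:3,:3].T+T[:3,3]; x=pc[...,0]/pc[...,2];y=pc[...,1]/pc[...,2];f=1+w["k1"]*(x*x+y*y);Km=w["camera_matrix"]
    im=cv2.remap(w["img"],(Km[0,0]*x*f+Km[0,2]).astype(np.float32),(Km[1,1]*y*f+Km[1,2]).astype(np.float32),cv2.INTER_CUBIC)
    for r in(30,44): cv2.circle(im,(280,280),r*S,(0,255,0),1)
    for a in np.arange(0.8,1.5,.1):
        cv2.line(im,(int(280+225*np.sin(a)),int(280-225*np.cos(a))),(int(280+260*np.sin(a)),int(280-260*np.cos(a))),(255,255,255),1)
    cv2.imwrite("pics/rect1.png",im)
E
```

```text
369.9298245614035 181.57894736842104 57
0 [  7.976 -48.051  -0.   ] turn 1.4062980715530564
6 [  9.482 -47.136   6.   ] turn 1.372288710558307
12 [ 10.987 -46.221  12.   ] turn 1.3374204955418647
depth [  8.373 -47.806   1.608]
```

View pics/rect1.png

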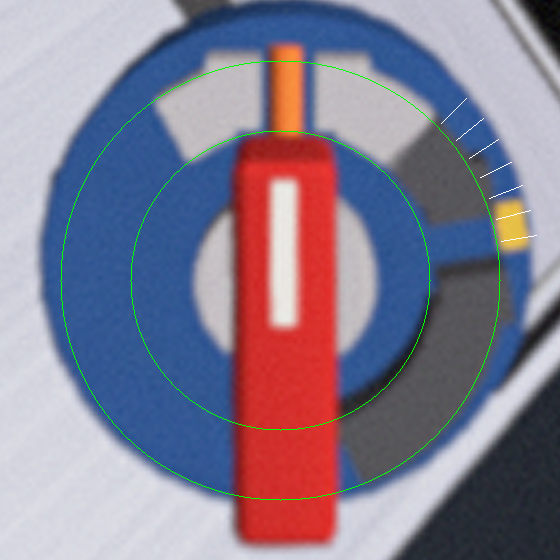

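```bash
sed -i 's/^K=.*/K=np.array([551.8,66.5,135.4]); TH=0.60/' go.py; python3 -m crank '[[[0,0,0.7,-0.05,0.1,-0.19,0.5],[0,0,0.7,0,0,0,0.3],[0,0,0.7,0,0,0,0.1],[0,0,0.5,0,0,0,0],[0,0,0,0,0,0,0],[0,0,0,0,0,0,0]]]'
python3 - <<'E'
from go import *
from bench import eyes
np.set_printoptions(precision=2,suppress=True)
plan(K+3*n,Rg(TH))
w=eyes.capture("wrist"); cv2.imwrite("pics/w2.png",w["img"])
q=redpts(w,K[:2]); print(len(q)); print(fit(q,[*K,TH]))
E
```

```text
t: 5.2
position: [529.0, 57.6, 169.1]
orientation: [[0.114, 0.84, 0.53], [0.939, -0.265, 0.218], [0.324, 0.473, -0.819]]
force: [-0.3, 0.6, 0.1]
opening: 0.505
t 5.2 pos [529.   57.6 169.1] q [-0.23  0.26  2.1   0.92  0.43 -0.8 ] F [-0.3  0.6  0.1] open 0.505
shift tool mm [ 0.08  0.79 38.66] units [0.   0.03 1.29]
rot deg [-0.11 -0.12  0.24] units [-0.02 -0.03  0.05]
2969
(array([552.02,  66.44, 135.6 ,   0.61]), np.float64(0.37330648351879425))
```

View pics/w2.png

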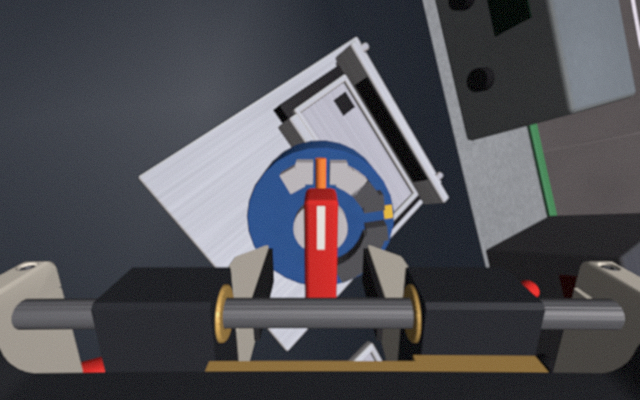

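```bash
python3 -m crank '[[[0,0.02,0.32,0,0,0,0],[0,0,0.32,0,0,0.05,0],[0,0,0.32,0,0,0,0],[0,0,0.32,0,0,0,0],[0,0,0,0,0,0,0],[0,0,0,0,0,0,0]]]'
python3 - <<'E'
from go import *
np.set_printoptions(precision=2,suppress=True)
K=np.array([551.95,66.45,135.5])
plan(K+3*n,Rg(TH))
E
```

```text
t: 5.75
position: [550.2, 65.2, 139.3]
orientation: [[0.118, 0.838, 0.533], [0.938, -0.269, 0.217], [0.325, 0.474, -0.818]]
force: [-0.1, 0.0, -1.1]
opening: 0.5
t 5.75 pos [550.2  65.2 139.3] q [-0.19  0.35  2.08  1.07  0.37 -0.93] F [-0.1  0.  -1.1] open 0.5
shift tool mm [ 0.19 -0.66  1.37] units [ 0.01 -0.02  0.05]
rot deg [ 0.05 -0.12  0.02] units [ 0.01 -0.02  0.  ]
```

```bash
python3 -m crank '[[[0,-0.02,0.04,0,0,0,-1],[0,0,0,0,0,0,-1],[0,0,0,0,0,0,-1],[0,0,0,0,0,0,-1],[0,0,0,0,0,0,-1],[0,0,0,0,0,0,-1],[0,0,0,0,0,0,-1],[0,0,0,0,0,0,-1]]]' 40
python3 - <<'E'
from go import *
np.set_printoptions(precision=2,suppress=True)
K=np.array([551.95,66.45,135.5])
plan(K+3*n,Rg(TH)); o=robot.get_obs(); print("F tool",o["orientation"].T@o["force"],o["orientation"].T@o["ft_torque"])
E
```

```text
t: 6.42
position: [550.7, 65.4, 137.8]
orientation: [[0.118, 0.838, 0.533], [0.938, -0.27, 0.217], [0.325, 0.475, -0.818]]
force: [-2.4, -2.6, 6.0]
opening: 0.196
t 6.42 pos [550.7  65.4 137.8] q [-0.19  0.35  2.08  1.08  0.36 -0.95] F [-2.4 -2.6  6. ] open 0.196
shift tool mm [ 0.39 -0.3  -0.24] units [ 0.01 -0.01 -0.01]
rot deg [ 0.09 -0.1   0.01] units [ 0.02 -0.02  0.  ]
F tool [-0.79  1.56 -6.8 ] [-0.02 -0.14 -0.05]
```

```bash
python3 -m crank '[[[0,0,-0.07,0,0,0,-1],[0,0,-0.07,0,0,0,-1],[0,0,-0.07,0,0,0,-1],[0,0,-0.07,0,0,0,-1],[0,0,-0.07,0,0,0,-1],[0,0,-0.02,0,0,0,-1],[0,0,0,0,0,0,-1],[0,0,0,0,0,0,-1]]]' 40
python3 - <<'E'
from go import *
from bench import eyes
np.set_printoptions(precision=2,suppress=True)
K=np.array([551.95,66.45,135.5])
plan(K+14*n,Rg(TH)); o=robot.get_obs(); print("F tool",o["orientation"].T@o["force"],o["orientation"].T@o["ft_torque"])
s=eyes.capture("scene"); cv2.imwrite("pics/s3.png",cv2.resize(s["img"][150:250,270:410],None,fx=5,fy=5,interpolation=cv2.INTER_CUBIC))
w=eyes.capture("wrist"); cv2.imwrite("pics/w3.png",w["img"])
E
```

```text
t: 7.08
position: [545.1, 63.1, 146.3]
orientation: [[0.118, 0.838, 0.532], [0.938, -0.27, 0.217], [0.325, 0.474, -0.818]]
force: [8.7, 2.0, -5.6]
opening: 0.191
t 7.08 pos [545.1  63.1 146.3] q [-0.2   0.32  2.09  1.04  0.38 -0.9 ] F [ 8.7  2.  -5.6] open 0.191
shift tool mm [ 0.42 -0.27 -0.8 ] units [ 0.01 -0.01 -0.03]
rot deg [ 0.04 -0.09 -0.  ] units [ 0.01 -0.02 -0.  ]
F tool [1.05 4.08 9.61] [-0.48  0.09 -0.01]
```

View pics/w3.png

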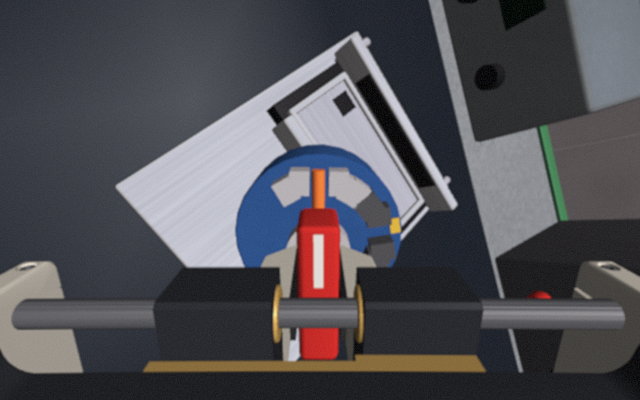

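View pics/s3.png

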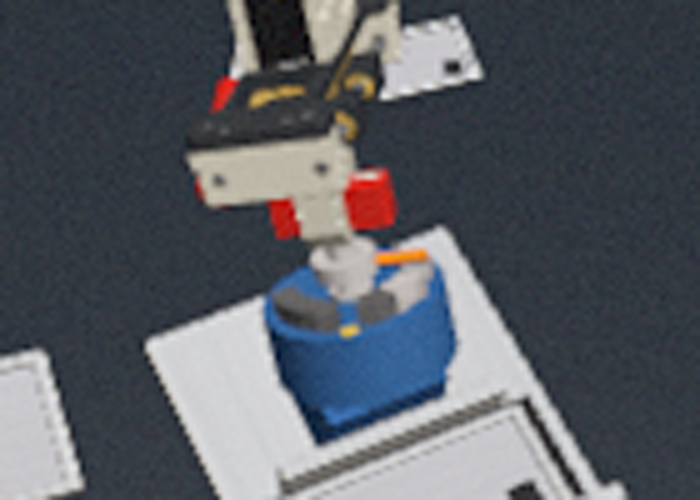

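```bash
python3 -m crank '[[[0,0,0,0,0,0.8,-1],[0,0,0,0,0,0.8,-1],[0,0,0,0,0,0.8,-1],[0,0,0,0,0,0.8,-1],[0,0,0,0,0,0.8,-1],[0,0,0,0,0,0.8,-1],[0,0,0,0,0,0.8,-1],[0,0,0,0,0,0.8,-1],[0,0,0,0,0,0.8,-1],[0,0,0,0,0,0.8,-1],[0,0,0,0,0,0.8,-1],[0,0,0,0,0,0.8,-1],[0,0,0,0,0,0.8,-1],[0,0,0,0,0,0.8,-1],[0,0,0,0,0,0.8,-1],[0,0,0,0,0,0.8,-1],[0,0,0,0,0,0.8,-1],[0,0,0,0,0,0.8,-1],[0,0,0,0,0,0,-1],[0,0,0,0,0,0,-1]]]' 40
cat > chk.py <<'E'
from go import *
from bench import eyes
import sys
np.set_printoptions(precision=2,suppress=True)
K=np.array([551.95,66.45,135.5])
def chk(tag):
    o=robot.get_obs(); R=o["orientation"]; A=axes(TH); l=A.T@R[:,0]
    print("turn from tool",np.arctan2(-l[1],l[0]),"pull",(o["position"]-K)@n-3,"lateral",A.T@(o["position"]-K),"F tool",R.T@o["force"],R.T@o["ft_torque"],"open",o["opening"],"t",o["t"],o["joint_positions"])
    w=eyes.capture("wrist"); cv2.imwrite(f"pics/w{tag}.png",w["img"])
    s=eyes.capture("scene"); cv2.imwrite(f"pics/s{tag}.png",cv2.resize(s["img"][150:250,270:410],None,fx=5,fy=5,interpolation=cv2.INTER_CUBIC))
    return w,s
if __name__=="__main__": chk(sys.argv[1])
E
python3 chk.py 4
```

```text
t: 8.85
position: [544.7, 63.8, 146.0]
orientation: [[0.834, 0.147, 0.531], [0.033, -0.975, 0.218], [0.55, -0.164, -0.819]]
force: [8.4, 3.9, -5.9]
opening: 0.194
turn from tool 1.2569992711287057 pull 10.05775536922634 lateral [ 0.05  0.35 13.06] F tool [ 3.93 -1.62 10.16] [0.34 0.42 0.03] open 0.19425675458420386 t 8.85 [-0.2   0.33  2.09  1.04  0.38  0.36]
```

View pics/w4.png

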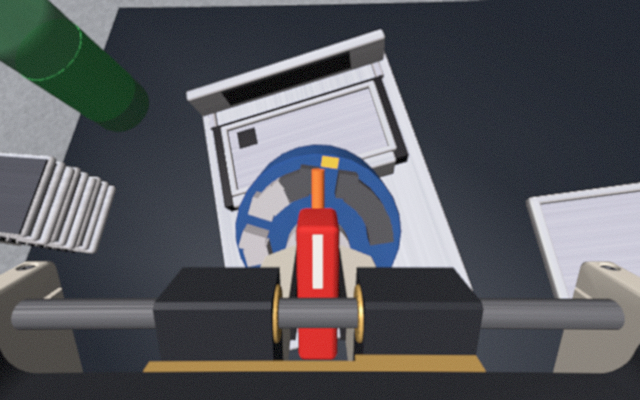

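View pics/s4.png

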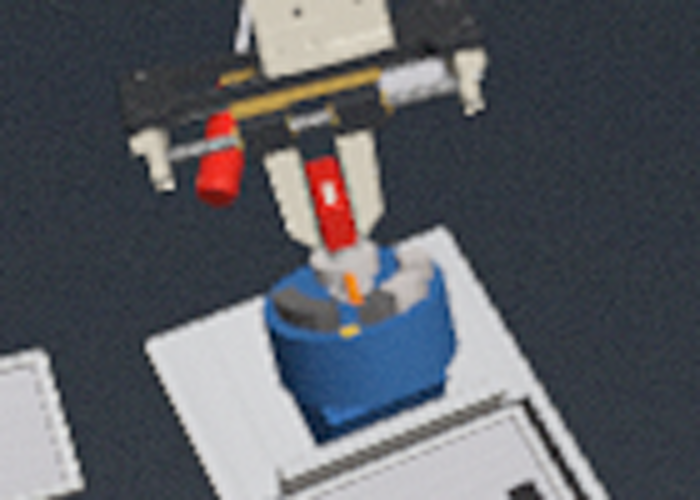

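```bash
cat > rect.py <<'E'
from chk import *
def rect(w,th,pull,fn):
    A=axes(th); D=K-44*n; S=10; N=(300,560)
    ii,jj=np.mgrid[0:N[0],0:N[1]]
    pts=D+12*n+((570-ii)/S)[...,None]*A[:,0]-((jj-280)/S)[...,None]*A[:,1]
    T=w["camera_from_world"]; pc=pts@T[:3,:3].T+T[:3,3]; x=pc[...,0]/pc[...,2];y=pc[...,1]/pc[...,2];f=1+w["k1"]*(x*x+y*y);Km=w["camera_matrix"]
    im=cv2.remap(w["img"],(Km[0,0]*x*f+Km[0,2]).astype(np.float32),(Km[1,1]*y*f+Km[1,2]).astype(np.float32),cv2.INTER_CUBIC)
    cv2.imwrite(fn,im)
    hsv=cv2.cvtColor(w["img"],cv2.COLOR_BGR2HSV)
    z=np.zeros(hsv.shape[:2],bool); z[120:235,230:420]=1
    for nm,lo,hi,h in(("yellow",19,35,1.6),("orange",7,18,7.5+pull)):
        m=(hsv[...,0]>=lo)&(hsv[...,0]<=hi)&(hsv[...,1]>140)&z
        v,u=np.argwhere(m).mean(0)
        a=px_world(w,(u,v),100.);b=px_world(w,(u,v),300.);k=((D+h*n-a)@n)/((b-a)@n)
        l=A.T@(a+k*(b-a)-D); print(nm,m.sum(),(u,v),l,"angle rel",np.arctan2(-l[1],l[0]))
E
python3 - <<'E'
from rect import *
w=eyes.capture("wrist"); rect(w,TH+1.257,10,"pics/rect4.png")
E
```

```text
yellow 147 (np.float64(329.5170068027211), np.float64(161.8639455782313)) [48.05 -6.94  1.6 ] angle rel 0.1435375995227524
orange 482 (np.float64(317.253112033195), np.float64(188.1078838174274)) [36.65  0.04 17.5 ] angle rel -0.001062535057154124
```

View pics/rect4.png

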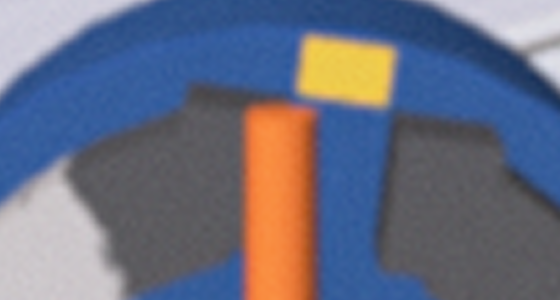

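```bash
python3 -m crank '[[[0,0,0,0,0,0.8,-1],[0,0,0,0,0,0.8,-1],[0,0,0,0,0,0,-1],[0,0,0,0,0,0,-1]]]' 40
python3 - <<'E'
from rect import *
w,s=chk("5"); rect(w,TH+1.397,10,"pics/rect5.png")
E
```

```text
t: 9.33
position: [544.7, 63.9, 146.1]
orientation: [[0.847, 0.03, 0.531], [-0.103, -0.97, 0.218], [0.522, -0.239, -0.819]]
force: [7.9, 5.1, -5.5]
opening: 0.191
turn from tool 1.3966435572185718 pull 10.064939039241363 lateral [ 0.13  0.36 13.06] F tool [ 3.31 -3.37  9.77] [0.48 0.36 0.06] open 0.19126649097606685 t 9.3333 [-0.2   0.33  2.09  1.04  0.38  0.5 ]
yellow 135 (np.float64(318.0), np.float64(161.0)) [48.56 -0.22  1.6 ] angle rel 0.004491843639751578
orange 450 (np.float64(317.2688888888889), np.float64(188.38666666666666)) [36.52  0.14 17.5 ] angle rel -0.003818964061082762
```

View pics/rect5.png

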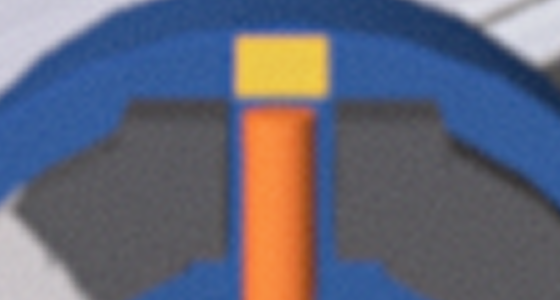

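```bash
python3 -m crank '[[[0,0,0.05,0,0,0,-1],[0,0,0.05,0,0,0,-1],[0,0,0.05,0,0,0,-1],[0,0,0.05,0,0,0,-1],[0,0,0.05,0,0,0,-1],[0,0,0.05,0,0,0,-1],[0,0,0,0,0,0,-1],[0,0,0,0,0,0,-1]]]' 40
python3 chk.py 6
```

```text
t: 10.1
position: [549.5, 65.8, 138.7]
orientation: [[0.847, 0.03, 0.531], [-0.102, -0.971, 0.218], [0.522, -0.239, -0.818]]
force: [7.0, 4.3, -4.2]
opening: 0.192
turn from tool 1.3961958808213577 pull 1.086547762031202 lateral [0.15 0.35 4.09] F tool [ 3.3  -2.92  8.14] [0.41 0.36 0.01] open 0.192416484813625 t 10.1 [-0.19  0.35  2.08  1.08  0.37  0.46]
```

```bash
python3 -m crank '[[[0,0,0.03,0,0,0,-1],[0,0,0,0,0,0,-1],[0,0,0,0,0,0,0],[0,0,0,0,0,0,0],[0,0,0,0,0,0,0],[0,0,0,0,0,0,0],[0,0,0,0,0,0,0],[0,0,0,0,0,0,0]]]' 40
python3 - <<'E'
from rect import *
w,s=chk("7"); rect(w,TH+1.397,0,"pics/rect7.png")
q=redpts(w,K[:2]); print(fit(q,[*K,TH+1.39]))
E
```

```text
t: 10.87
position: [549.6, 65.3, 138.2]
orientation: [[0.846, 0.03, 0.532], [-0.102, -0.971, 0.217], [0.523, -0.238, -0.819]]
force: [-0.9, 0.6, 0.3]
opening: 0.495
turn from tool 1.3961788699778612 pull 0.7192210606412441 lateral [-0.46  0.43  3.72] F tool [-0.69 -0.7  -0.65] [-0.14 -0.26  0.01] open 0.4949212699642238 t 10.8667 [-0.19  0.35  2.08  1.08  0.37  0.46]
yellow 149 (np.float64(316.5503355704698), np.float64(163.2281879194631)) [48.87 -0.07  1.6 ] angle rel 0.0014203009271553423
orange 441 (np.float64(316.20861678004536), np.float64(187.16326530612244)) [36.9   0.09  7.5 ] angle rel -0.0024377584933724713
(array([552.64,  65.95, 135.86,   1.96]), np.float64(0.37370892244705445))
```

View pics/w7.png

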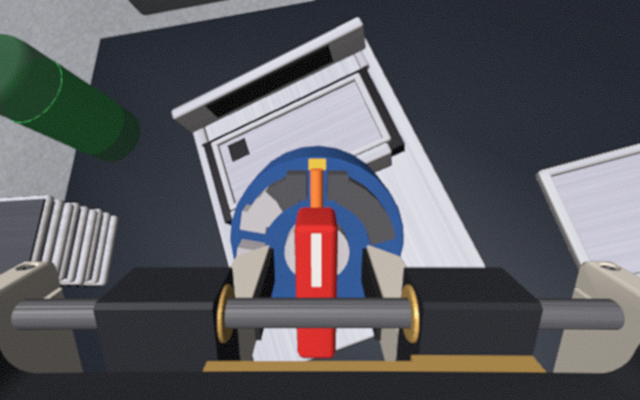

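View pics/rect7.png

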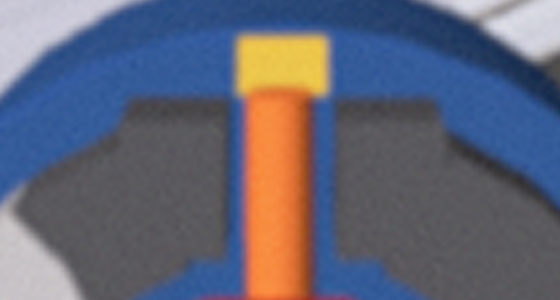

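The pin sits between the dark blocks below the yellow mark, and the fitted pull is about 0 mm. Withdrawing along the shaft.

```bash
python3 -m crank '[[[0,0,-0.2,0,0,0,0],[0,0,-0.4,0,0,0,0],[0,0,-0.6,0,0,0,0.2],[0,0,-0.7,0,0,0,0.2],[0,0,-0.7,0,0,0,0.2],[0,0,-0.7,0,0,0,0.2],[0,0,-0.5,0,0,0,0.2],[0,0,0,0,0,0,0.2],[0,0,0,0,0,0,0.2],[0,0,0,0,0,0,0.2]]]'
python3 - <<'E'
from rect import *
w,s=chk("8"); rect(w,TH+1.397,0,"pics/rect8.png")
q=redpts(w,K[:2]); x,e=fit(q,[*K,TH+1.39]); print(x,e,"pull",(x[:3]-K)@n)
q=redpts(s,K[:2]); x,e=fit(q,[*K,TH+1.39]); print(x,e,"pull",(x[:3]-K)@n)
cv2.imwrite("pics/sfull8.png",s["img"])
E
```

```text
t: 11.8
position: [489.1, 40.7, 230.9]
orientation: [[0.846, 0.029, 0.532], [-0.103, -0.971, 0.217], [0.522, -0.238, -0.819]]
force: [0.3, -0.4, -0.6]
opening: 0.603
turn from tool 1.3964466215716242 pull 114.13530987938923 lateral [ -0.72   0.62 117.14] F tool [-0.01  0.55  0.58] [-0.09 -0.3  -0.02] open 0.6025539022638386 t 11.8 [-0.3   0.08  2.1   0.72  0.59  0.78]
yellow 46 (np.float64(317.0869565217391), np.float64(139.06521739130434)) [48.82 -0.24  1.6 ] angle rel 0.004817856189243013
orange 139 (np.float64(316.9424460431655), np.float64(151.9640287769784)) [38.54 -0.13  7.5 ] angle rel 0.003386603262583016
[552.74  66.67 136.02   1.95] 0.419368993004964 pull -0.04491166777271157
[551.69  65.88 136.2    2.  ] 0.6970245598465521 pull 0.834430289729811
```

View pics/w8.png

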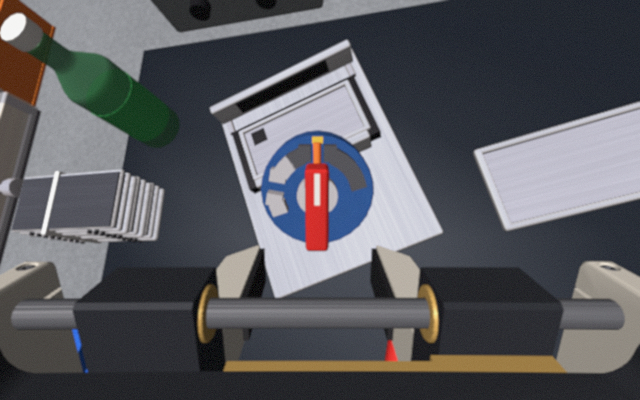

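View pics/sfull8.png

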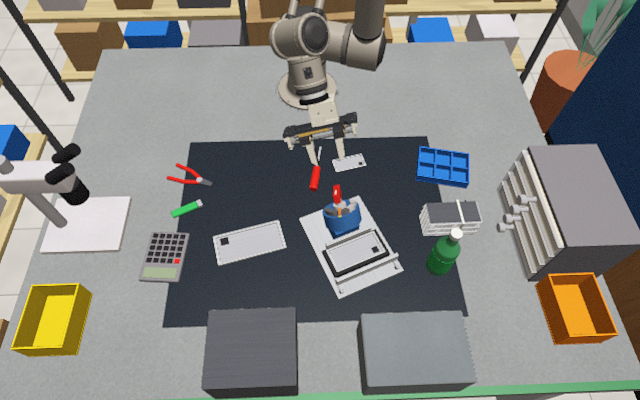

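The wrist picture shows the knob at home with the pin under the yellow mark (317,139). The scene picture shows the frame still in the jig and the bystanders where they were.

```bash
python3 -c "
from bench import robot
print(robot.sign_off())"
```

```text
the job is handed in; nothing more can be done
None
```

The knob is set in the notch with the yellow mark, and the job is handed in at about 12 s of the 48 s allowed.

I gripped the bar, pulled the knob out about 10 mm and turned it clockwise about 1.40 rad. A wrist picture partway showed where the notch was. I lowered the pin into the notch, let go and backed off along the shaft.

**Last checks:**
- **Pin position:** the wrist camera shows the pin between the dark blocks, within about 0.005 rad of the yellow mark.
- **Fully home:** the wrist-camera fit puts the pull at about 0 mm (−0.04). The coarser scene-camera fit gave +0.8 mm. I took that as measurement error, since the camera calibration is only good to about 2 mm.
- **Surroundings:** the gripper was clear, at near-zero force. By eye in the scene picture, the frame is still in the jig and the other things look unmoved.

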